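Slide the two boot-wax tins into their wells in the shoe-care tray

ROBOT

A 6-joint arm with a two-finger parallel gripper is mounted at the origin on the work surface. World frame = base frame: x ahead of the robot, y to its left, z up, the work surface at z = 0. Lengths are in mm, angles in rad, forces in N, time in s.
With the tool pointing down it reaches from about 325 to 775 mm from the base axis. Payload 9.3 kg.
Tool frame: the origin (TCP) lies midway between the tips of the shut fingers; the grasp point (between the pads) lies behind it (env.grip_depth is the z of the grasp point in the tool frame, in mm); z points along the fingers, y is the line along which they close (so a half turn about z gives the same grasp; the last joint's range is limited). The gripper opens to 85 mm and grips with 20 to 120 N. Pads are 22 mm wide; open, the fingers measure 114 mm over their backs; the gripper's body (76 mm by 85 mm) begins 54 mm behind the grasp point. The pads swing forward as they close: fully open they stand 13 mm farther back than shut.
Start: joints at [1.078, 0.259, 0.021, 1.334, 0, 1.418], TCP at [183.315, 518.548, 231.279] pointing down, gripper open.
Joint ranges: [-3.04, 3.04], [-0.91, 1.82], [-1.04, 1.36], [-1.92, 1.95], [-1.52, 1.45], [-3.14, 3.14]. Speed limits (rad/s): [2.22, 2.22, 2.79, 3.14, 3.14, 3.14].

INTERFACE

Orientations are given as a rotation vector (axis times angle).
In Python, from station import env gives the robot as it stands. The module is installed in compiled form; this text tells all that it offers.
- The arm moves only by the tool step_arm, never from a script. Its argument "rows" is a list that holds one entry, the list of rows, each a list of 7 numbers: the shift along the tool's x, y, z in m, then the turn, a rotation vector about the tool's x, y, z in rad, then the closure, from -1 (fully open) to 1 (shut). In form: [[[dx, dy, dz, wx, wy, wz, hand], ...]]. A call has 1 to 8 rows; each row shifts and turns the commanded pose from where the row before left it, along the tool's axes as they then stand; what a row does not reach is not made up. A row lasts 1/8 s, in which the tool goes at most 62.5 mm and 10.7 degrees, less where a joint would pass 70% of its speed; a pose out of reach is approached as far as the arm can. A call is refused whole if a number of a shift passes 0.0625 or a number of a turn 0.188, either way. A call with a gripper value outside its range is refused whole. The fingers move at their own pace and stop on an object; "newtons" is the grip in N (left out, the last holds). Time passes only in rows, so rows that do not move let the fingers close. It gives the time, the measured TCP pose, the force, the opening and the grip force at its end, in the units of the state.
- env.observe(): the state, without advancing time (a new reading comes with each control period).
- env.capture(name): name is "scene" or "top" or "wrist"; returns a dict with "image" (384x512x3 uint8, blue, green, red), "range_z" (384x512 float32, mm along the optical axis (not along the pixel's ray), 0 where there is no reading), "vfov" (degrees; the focal length in pixels is half the picture's height over the tangent of half this angle, whatever the lens; pixels are square), "cx", "cy" (the principal point, pixels), "position" and "attitude" of the camera in the world. Camera axes: x right, y down, z forward; pixel columns grow to the right and rows downward; lengths in mm; the calibration is good to about 2 mm. A picture is of the moment at which its call begins.
- env.sign_off(): hands the job in; it is judged then, once.
The state is a dict: "clock": time; "joint_positions": joint angles; "qd": joint speeds; "joint_torque": joint torques, N m; "tool_pos": TCP position; "eef_rot": TCP orientation; "force": force on the tool from outside, world axes, zero at the start; "moment": the same for the moment, N m; "opening": finger opening in mm; "finger_force": force on a finger pad.
Only numpy, scipy, OpenCV 4.12 (cv2) and the standard library are available. Lean on these libraries where they do the work, as an engineer would, in place of code of your own. Each camera call takes 0.05 s, during which the arm holds its last target. There are 200 camera calls.

TASK

Put the two boot-wax tins away in the wooden shoe-care tray: slide each one across the tray until it drops into the round well of its own size, the large tin into the large well and the small tin into the small well, both sitting flat on the well floor. The lids are loose, so keep the tins flat and do not lift them off the tray, and leave the other things on the bench where they are.

Things in the scene. Friction and masses are not known exactly. Their poses are not given: they have to be found in the camera images.
- tray: Fixed pale wooden shoe-care tray, a solid board 320 mm (its x) by 420 mm (its y), deck 40 mm above the bench. Origin: centre of its underside; z up. Its two round wells lie in the +x (far) half; the tins start on the flat deck in the -x (near) half. Along its +x edge runs a rail 10 mm wide and 10 mm higher than the deck; the other edges are open.
- tin_large: Loose round flat bare-metal tin, 112 mm diameter, 34 mm high, about 0.3 kg, standing on the tray deck. Origin: centre of its underside; z up. Too wide for the gripper: push it. It may start on either side of the tray.
- tin_small: Loose round flat bare-metal tin, 90 mm diameter, 34 mm high, about 0.2 kg, standing on the tray deck. Origin: centre of its underside; z up. Too wide for the gripper: push it. It would also fall into the large well, which is wrong. It may start on either side of the tray.
- well_large (a point): Centre of the mouth, at deck height, of the large round well in the tray: 120 mm diameter, 20 mm deep, flat floor (a seated tin stands 14 mm proud of the deck). In the tray's frame at x = +70 mm, y = +100 mm; axes as the tray's.
- well_small (a point): Centre of the mouth, at deck height, of the small round well in the tray: 98 mm diameter, 20 mm deep, flat floor. In the tray's frame at x = +70 mm, y = -100 mm; axes as the tray's.
- cup: Bystander: blue ceramic mug, 84 mm diameter, 90 mm high, upright on the bench to the left of the tray. Origin: centre of its underside.
- door_stop: Bystander: dark wooden spool-shaped door stop, 76 mm diameter, 80 mm high, standing on a fixed wooden turntable (170 mm diameter, 18 mm high) to the right of the tray. Origin: centre of its underside. (A heavy fixed grey steel toolbox, 134 x 244 x 127 mm, stands farther back at the near right corner of the bench.)
- boot_scraper: Bystander: yellow plastic boot scraper 70 x 180 x 67 mm on the bench at the near left. Origin: centre of its underside.
There are look-alikes about, which are no part of the job. Leave any orange or yellow look-alike of the tin_small alone.

How it is judged (in metres and radians):
On the way:
1. One of the tins sits in the well of its own size (((horizontal distance between tin_large and well_large below 0.008 m and z of tin_large in the frame of well_large below -0.016 m) or (horizontal distance between tin_small and well_small below 0.008 m and z of tin_small in the frame of well_small below -0.016 m))), for 0.2 s.
At the end, for the whole second after the job is handed in: The large tin sits in the large well and the small tin in the small well: each within 8 mm of its well's centre, its underside at least 16 mm below the deck, level within 0.06 rad and at rest (horizontal distance between tin_large and well_large below 0.008 m and z of tin_large in the frame of well_large below -0.016 m and angle between each of tin_large, tin_small's own z axis and vertical below 0.06 rad and linear speed of each of tin_large, tin_small below 0.02 m/s and horizontal distance between tin_small and well_small below 0.008 m and z of tin_small in the frame of well_small below -0.016 m); the robot touches nothing.
It fails at once if a tin is tipped by more than 0.6 rad (angle between any of tin_large, tin_small's own z axis and vertical above 0.6 rad).
It fails at once if a tin is lifted more than 25 mm off the tray deck (z of any of tin_large, tin_small in the frame of tray above 0.065 m).
It fails at once if a tin falls off the tray onto the bench (height (world z) of any of tin_large, tin_small below 0.012 m).
It fails at once if a bystander is moved by more than 25 mm (distance of any of cup, door_stop, boot_scraper from where it was at the start of the episode above 0.025 m).
It also fails if it takes over 64 s, if anything falls off the work surface, if the arm or the gripper's body presses on something with over 40 N, if the wrist force passes 120 N, or if a joint passes its speed limit or range.

## Working session

There is one attempt and no reset: what is moved stays moved. The work goes in short steps, Python scripts to look and compute and a tool call to move; the robot and the scene stay as the last step left them, time stands still between calls to the robot, and variables do not carry over. Pictures are saved under pics/ and viewed, at most 10 in all, crops included, and the job is handed in when it is done.

Besides the shell and the picture viewer there is one more tool, called after "Call:" as name([rows], argument=value, ...), one row to a line, values as JSON. step_arm: Moves the arm, as the interface text tells. Its arguments: {"type":"object","properties":{"rows":{"type":"array","items":{"type":"array","items":{"type":"array","items":{"type":"number"}}}},"newtons":{"type":"number"}},"required":["rows"]}

```bash
mkdir -p pics
cat > h.py <<'E'
import numpy as np, cv2
from scipy.spatial.transform import Rotation as R
from station import env
def cap(n):
    c=env.capture(n)
    a=np.array(c["attitude"],float)
    Rm=R.from_rotvec(a).as_matrix() if a.size==3 else (a if a.shape==(3,3) else None)
    z=c["range_z"];h,w=z.shape;f=h/2/np.tan(np.radians(c["vfov"])/2)
    u,v=np.meshgrid(np.arange(w),np.arange(h))
    P=np.stack([(u-c["cx"])/f*z,(v-c["cy"])/f*z,z],-1)@Rm.T+np.array(c["position"])
    P[z==0]=np.nan
    return c,P
E
python3 - <<'E'
from h import *
s=env.observe();print(s["tool_pos"],s["eef_rot"],s["clock"],env.grip_depth)
for n in("top","scene"):
    c,P=cap(n);print(n,c["position"],c["attitude"],c["vfov"],c["cx"],c["cy"])
    cv2.imwrite(f"pics/{n}0.png",c["image"]);np.savez(f"{n}0.npz",P=P,im=c["image"])
    print(np.nanpercentile(P.reshape(-1,3),[2,50,98],axis=0).round())
E
```

```text
[183.18558894 518.28240568 230.64898838] [-5.31145146e-01 -3.09592445e+00  2.05241207e-03] 0.0 -18.700000000000003
top [ 381.01130049   10.99564299 1999.8568566 ] [-2.17451825  2.1741998  -0.11233464] 42.64689538748637 256.4725103862754 191.44533025544519
[[ -202. -1280.  -766.]
 [  588.     2.    -7.]
 [ 1729.  1326.   702.]]
scene [1189.35340984  626.32812016 1340.72713138] [-1.05423791 -2.60113254  0.78436524] 42.80123443243722 248.392150184547 181.81795591637868
[[-1110. -1405.  -756.]
 [  531.   -19.     0.]
 [ 1379.   860.   349.]]
```

View pics/top0.png

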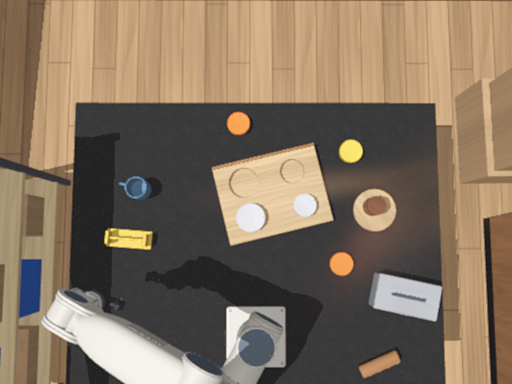

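View pics/scene0.png

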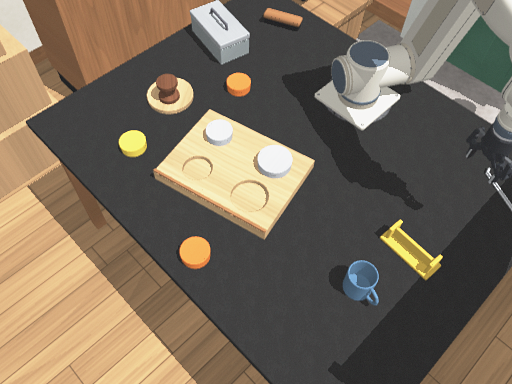

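The top view shows the large tin at (250,218), the small tin at (305,205), the large well at (244,183) and the small well at (292,171). The tray is turned about 13°, and each tin is on its own well's side. The scene view agrees, and the yellow and orange discs are off the tray.

```bash
cat >> h.py <<'E'
def circ(p):
    q=cv2.minEnclosingCircle(cv2.convexHull(p.astype(np.float32)))
    return q
def measure(c_or_npz,P,im,verbose=True):
    X,Y,Z=P[...,0],P[...,1],P[...,2]
    reg=(X>300)&(X<1000)&(Y>-350)&(Y<350)
    hsv=cv2.cvtColor(im,cv2.COLOR_BGR2HSV)
    out={}
    deck=(reg&(Z>28)&(Z<85)&~((hsv[...,1]>170))).astype(np.uint8)
    n,l,s,ce=cv2.connectedComponentsWithStats(deck)
    k=1+np.argmax(s[1:,4]);m=l==k
    out["tray"]=cv2.minAreaRect(P[m][:,:2].astype(np.float32))
    t=(m&(Z>60)&(hsv[...,1]<60)).astype(np.uint8)
    n,l,s,ce=cv2.connectedComponentsWithStats(t)
    out["tins"]=[(P[l==i].mean(0).round(1),s[i,4],np.round(circ(P[l==i][:,:2])[0],1),round(circ(P[l==i][:,:2])[1],1)) for i in range(1,n) if s[i,4]>60]
    w=(m&(Z<33)).astype(np.uint8)
    w=(reg&(Z>12)&(Z<30)).astype(np.uint8)
    n,l,s,ce=cv2.connectedComponentsWithStats(w)
    out["low"]=[(P[l==i].mean(0).round(1),s[i,4]) for i in range(1,n) if s[i,4]>60]
    out["deckz"]=np.median(Z[m&(Z<55)&(Z>33)])
    return out
E
python3 - <<'E'
from h import *
for n in("top","scene"):
    d=np.load(n+"0.npz");o=measure(0,d["P"],d["im"])
    for k,v in o.items():print(n,k,v)
E
```

```text
top tray ((565.2440185546875, -62.43023681640625), (320.82037353515625, 421.4729919433594), 13.802085876464844)
top tins [(array([ 516.1, -188.6,   73.1]), np.int32(408), array([ 516.3, -188.9]), 44.9), (array([467.6,  23.7,  73. ]), np.int32(625), array([468.1,  23.8]), 55.9)]
top low [(array([ 657.9, -144.2,   20.6]), np.int32(404)), (array([610. ,  51.7,  20.9]), np.int32(603))]
top deckz 41.10549261644019
scene tray ((561.795654296875, -65.176513671875), (329.5626220703125, 424.05596923828125), 14.155080795288086)
scene tins [(array([ 516.4, -188.3,   74.1]), np.int32(507), array([ 514.6, -191.3]), 48.9), (array([469.1,  23.9,  74. ]), np.int32(839), array([465.3,  20.1]), 59.3)]
scene low [(array([ 648.6, -152.7,   22.2]), np.int32(508)), (array([703.3,   2.4,  20.8]), np.int32(342)), (array([601.4,  43.7,  22.2]), np.int32(890)), (array([872. , 101.8,  21.7]), np.int32(67))]
scene deckz 42.20428277509882
```

```bash
cat >> h.py <<'E'
def go(x,y,z,head=None):
    s=env.observe();Rm=R.from_rotvec(s["eef_rot"]).as_matrix()
    d=Rm.T@(np.array([x,y,z])-s["tool_pos"])
    print("tcp",np.round(s["tool_pos"],1),"t",s["clock"],"tool shift mm",d.round(1))
    if head is not None:
        h=np.radians(head);G=np.array([[np.cos(h),np.sin(h),0],[np.sin(h),-np.cos(h),0],[0,0,-1]]).T
        G=np.column_stack([[np.cos(h),np.sin(h),0],[np.sin(h),-np.cos(h),0],[0,0,-1]])
        print("turn",R.from_matrix(Rm.T@G).as_rotvec().round(4),"shift after turn",(G.T@(np.array([x,y,z])-s["tool_pos"])).round(1))
E
python3 -c "
from h import *
go(383,7,150,191.1)"
```

```text
tcp [183.2 518.3 230.7] t 0.1 tool shift mm [-358.8 -415.4   81.2]
turn [-1.100e-03 -5.000e-04 -5.335e-01] shift after turn [ -97.6 -540.2   80.7]
```

Call:
step_arm([
  [[-0.03,-0.0346,0.0068,0,0,0,-0.2],[-0.03,-0.0346,0.0068,0,0,0,-0.2],[-0.03,-0.0346,0.0068,0,0,0,-0.2],[-0.03,-0.0346,0.0068,0,0,0,-0.2],[-0.03,-0.0346,0.0068,0,0,0,-0.2],[-0.03,-0.0346,0.0068,0,0,0,-0.2],[-0.03,-0.0346,0.0068,0,0,0,-0.2],[-0.03,-0.0346,0.0068,0,0,0,-0.2]],
])

```text
clock: 1.1
tool_pos: [317.5, 176.2, 176.6]
eef_rot: [0.531, 3.096, 0.0]
force: [0.5, 1.0, 0.4]
opening: 51.3
finger_force: 0.0
```

Call:
step_arm([
  [[-0.03,-0.0346,0.0068,0,0,0,-0.2],[-0.03,-0.0346,0.0068,0,0,0,-0.2],[-0.03,-0.0346,0.0068,0,0,0,-0.2],[-0.03,-0.0346,0.0068,0,0,0,-0.2],[0,0,0,0,0,-0.178,-0.2],[0,0,0,0,0,-0.178,-0.2],[0,0,0,0,0,-0.178,-0.2],[0,0,0,0,0,0,-0.2]],
])

```text
clock: 2.1
tool_pos: [384.2, 7.1, 149.5]
eef_rot: [0.302, -3.127, -0.0]
force: [0.2, -0.1, -0.7]
opening: 50.8
finger_force: 0.0
```

```bash
python3 -c "
from h import *
s=env.observe();print(s['opening'],s['force'])
go(383,7,52,191.1)
c,P=cap('wrist');cv2.imwrite('pics/w1.png',c['image'])"
```

```text
50.79032585547696 [ 0.19024042 -0.13764318 -0.65483767]
tcp [384.2   7.1 149.5] t 2.1 tool shift mm [ 1.1  0.1 97.5]
turn [ 0.0002 -0.0004 -0.0009] shift after turn [ 1.2  0.2 97.5]
```

View pics/w1.png

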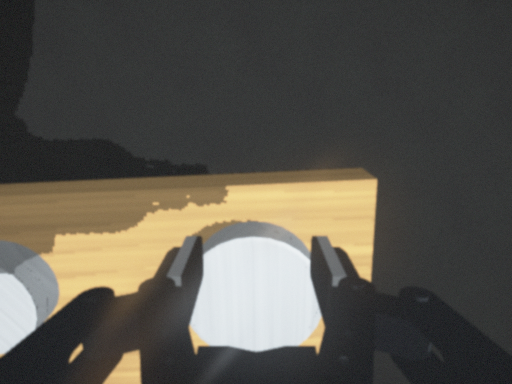

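The wrist view shows the large tin at (256,290), centred between the fingers. I'll go down and push it.

Call:
step_arm([
  [[0,0,0.03,0,0,0,-0.2],[0,0,0.03,0,0,0,-0.2],[0,0,0.025,0,0,0,-0.2],[0,0,0.012,0,0,0,-0.2],[0,0,0,0,0,0,-0.2],[-0.01,0,0,0,0,0,-0.2],[-0.01,0,0,0,0,0,-0.2],[0,0,0,0,0,0,-0.2]],
])

```text
clock: 3.15
tool_pos: [405.3, 11.0, 53.1]
eef_rot: [-0.305, 3.125, -0.001]
force: [0.1, 0.5, 0.4]
opening: 51.5
finger_force: 0.0
```

Call:
step_arm([
  [[-0.008,0,0,0,0,0,-0.2],[-0.01,0,0,0,0,0,-0.2],[-0.01,0,0,0,0,0,-0.2],[-0.01,0,0,0,0,0,-0.2],[-0.01,0,0,0,0,0,-0.2],[-0.01,0,0,0,0,0,-0.2],[-0.01,0,0,0,0,0,-0.2],[-0.01,0,0,0,0,0,-0.2]],
])

```text
clock: 4.15
tool_pos: [481.1, 26.2, 52.6]
eef_rot: [0.305, -3.127, -0.0]
force: [-3.0, -0.4, 2.3]
opening: 51.3
finger_force: 1.4
```

```bash
python3 -c "
from h import *
go(549.6,39.7,52,191.1)
c,P=cap('top');print(measure(0,P,c['image'])['tins'])"
```

```text
tcp [481.1  26.2  52.6] t 4.15 tool shift mm [-69.8   0.1   0.6]
turn [ 0.0001 -0.0001  0.0005] shift after turn [-69.8   0.1   0.6]
[(array([574.8,  38.8,  72.7]), np.int32(157), array([550.4,  44.3]), 53.3), (array([ 516.3, -188.8,   72.4]), np.int32(403), array([ 516.2, -189. ]), 44.8)]
```

Call:
step_arm([
  [[-0.01,0,0,0,0,0,-0.2],[-0.01,0,0,0,0,0,-0.2],[-0.01,0,0,0,0,0,-0.2],[-0.01,0,0,0,0,0,-0.2],[-0.007,0,0,0,0,0,-0.2],[-0.006,0,0,0,0,0,-0.2],[-0.006,0,0,0,0,0,-0.2],[-0.005,0,0,0,0,0,-0.2]],
])

```text
clock: 5.2
tool_pos: [543.8, 38.4, 52.6]
eef_rot: [-0.304, 3.127, -0.0]
force: [-1.6, -0.6, -0.7]
opening: 51.6
finger_force: 0.6
```

```bash
python3 -c "
from h import *
go(549.6,39.7,52,191.1)
c,P=cap('scene');cv2.imwrite('pics/s2.png',cv2.resize(c['image'][90:260,120:350],None,fx=3,fy=3));X=P;m=(X[...,2]>46)&(X[...,2]<85)&(X[...,0]>540)&(X[...,0]<680)&(X[...,1]>-20)&(X[...,1]<120);q=P[m];print(np.histogram(q[:,2],10),q.mean(0),q.max(0))"
```

```text
tcp [543.8  38.4  52.6] t 5.2 tool shift mm [-5.9  0.2  0.6]
turn [-0.      0.0002  0.0004] shift after turn [-5.9  0.2  0.6]
(array([ 60,  45, 101, 133, 155, 168, 174, 135,  76,  28]), array([46.03350637, 49.88944788, 53.74538939, 57.6013309 , 61.45727241,
       65.31321392, 69.16915543, 73.02509693, 76.88103844, 80.73697995,
       84.59292146])) [603.94701345  52.95906092  65.69318438] [679.83722586 119.65110006  84.59292146]
```

View pics/s2.png

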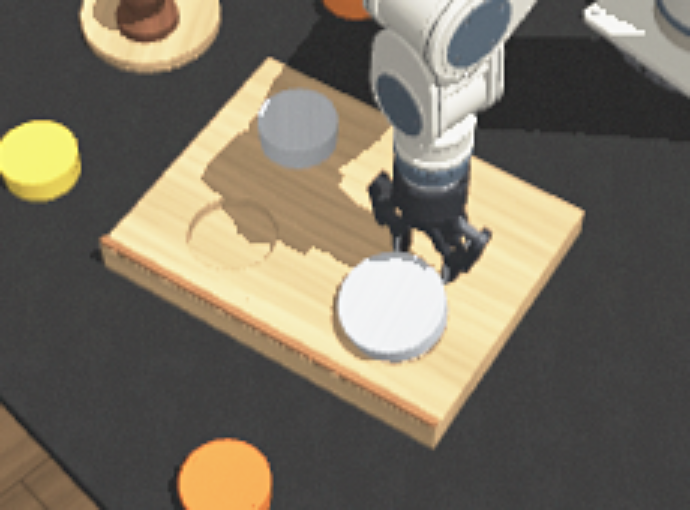

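The large tin at crop pixel (392,305) is tipping into its well, with the rear rim still held up. I'll keep going slowly.

Call:
step_arm([
  [[-0.003,0,0,0,0,0,-0.2],[-0.002,0,0,0,0,0,-0.2],[-0.002,0,0,0,0,0,-0.2],[0,0,0,0,0,0,-0.2],[0,0,0,0,0,0,-0.2]],
])

```text
clock: 5.88
tool_pos: [550.2, 39.7, 52.8]
eef_rot: [-0.305, 3.127, 0.0]
force: [0.2, 0.1, -0.8]
opening: 51.6
finger_force: 0.0
```

```bash
cat >> h.py <<'E'
def tin(x,y,r,cam="scene"):
    c,P=cap(cam);hs=cv2.cvtColor(c["image"],cv2.COLOR_BGR2HSV)
    m=(np.hypot(P[...,0]-x,P[...,1]-y)<r+12)&(P[...,2]>46)&(P[...,2]<90)&(hs[...,1]<60)&(hs[...,2]>110)
    n,l,s,_=cv2.connectedComponentsWithStats(m.astype(np.uint8));q=P[l==1+np.argmax(s[1:,4])]
    A=np.c_[q[:,:2]-q[:,:2].mean(0),np.ones(len(q))];k=np.linalg.lstsq(A,q[:,2],rcond=None)[0]
    print(cam,len(q),"mean",q.mean(0).round(1),"slope",k.round(3),"circ",circ(q[:,:2]))
E
python3 -c "
from h import *
go(549.6,39.7,52,191.1);print(env.observe()['force'])
tin(609.4,51.5,56)"
```

```text
tcp [550.2  39.7  52.8] t 5.875 tool shift mm [0.6 0.1 0.8]
turn [0.     0.0002 0.0005] shift after turn [0.6 0.1 0.8]
[ 0.21764761  0.11704776 -0.81972836]
scene 900 mean [607.5  52.9  54.4] slope [-4.0000e-03 -4.0000e-03  5.4418e+01] circ ((605.3950805664062, 49.13734817504883), 59.843849182128906)
```

The large tin is seated: its top is level at 54 mm. On to the small tin.

Call:
step_arm([
  [[0.01,0,0,0,0,0,-0.2],[0.015,0,-0.02,0,0,0,-0.2],[0,0,-0.04,0,0,0,-0.2],[0,0,-0.04,0,0,0,-0.2],[0,0,0,0,0,-0.115,-0.2],[0,0,0,0,0,0,-0.2]],
])

```text
clock: 6.68
tool_pos: [525.1, 34.8, 152.9]
eef_rot: [-0.483, 3.104, -0.0]
force: [-0.4, 0.4, -1.0]
opening: 51.4
finger_force: 0.0
```

```bash
python3 -c "
from h import *
go(446.6,-210.8,150,197.7)
for n in('top','scene'): tin(516.2,-188.7,45,n)
tin(609.4,51.5,56,'top')"
```

```text
tcp [525.1  34.8 152.9] t 6.675 tool shift mm [ 149.4 -210.2    2.9]
turn [-0.0002  0.0004 -0.0004] shift after turn [ 149.4 -210.1    2.9]
top 418 mean [ 515.9 -188.7   72.6] slope [-8.0000e-03  2.0000e-03  7.2649e+01] circ ((518.1080322265625, -190.77481079101562), 47.221675872802734)
scene 567 mean [ 518.9 -185.8   71.7] slope [-0.102 -0.089 71.687] circ ((511.3292236328125, -189.08255004882812), 49.07465744018555)
top 99 mean [648.3  48.3  53.3] slope [-8.1000e-02  2.7000e-02  5.3327e+01] circ ((641.1358642578125, 47.14253616333008), 42.71818542480469)
```

Call:
step_arm([
  [[0.0213,-0.03,0,0,0,0,-0.2],[0.0213,-0.03,0,0,0,0,-0.2],[0.0213,-0.03,0,0,0,0,-0.2],[0.0213,-0.03,0,0,0,0,-0.2],[0.0213,-0.03,0,0,0,0,-0.2],[0.0213,-0.03,0,0,0,0,-0.2],[0.0213,-0.03,0,0,0,0,-0.2],[0,0,0,0,0,0,-0.2]],
])

```text
clock: 7.82
tool_pos: [446.6, -212.3, 152.0]
eef_rot: [0.476, -3.104, -0.001]
force: [0.4, 0.3, -0.1]
opening: 51.2
finger_force: 0.0
```

Call:
step_arm([
  [[0,0,0.03,0,0,0,-0.2],[0,0,0.03,0,0,0,-0.2],[0,0,0.025,0,0,0,-0.2],[0,0,0.015,0,0,0,-0.2],[0,0,0,0,0,0,-0.2]],
])

```text
clock: 8.45
tool_pos: [446.9, -209.3, 51.5]
eef_rot: [0.483, -3.102, -0.003]
force: [-0.4, -0.1, -0.0]
opening: 51.2
finger_force: 0.0
```

```bash
python3 -c "
from h import *
go(611.0,-158,53,197.7)"
```

```text
tcp [ 446.9 -209.3   51.5] t 8.45 tool shift mm [-172.    -1.1   -1.8]
turn [ 0.0025 -0.0017  0.0001] shift after turn [-172.    -1.1   -1.5]
```

Call:
step_arm([
  [[-0.01,-0.0005,-0.001,0,0,0,-0.2],[-0.01,-0.0005,0,0,0,0,-0.2],[-0.01,0,0,0,0,0,-0.2],[-0.01,0,0,0,0,0,-0.2],[-0.01,0,0,0,0,0,-0.2],[-0.01,0,0,0,0,0,-0.2],[-0.01,0,0,0,0,0,-0.2],[-0.01,0,0,0,0,0,-0.2]],
])

```text
clock: 9.45
tool_pos: [524.6, -186.9, 53.7]
eef_rot: [0.484, -3.104, -0.0]
force: [-2.9, -0.8, 4.6]
opening: 51.2
finger_force: 2.1
```

Call:
step_arm([
  [[-0.01,0,0,0,0,0,-0.2],[-0.01,0,0,0,0,0,-0.2],[-0.01,0,0,0,0,0,-0.2],[-0.01,0,0,0,0,0,-0.2],[-0.01,0,0,0,0,0,-0.2],[-0.01,0,0,0,0,0,-0.2],[-0.006,0,0,0,0,0,-0.2],[-0.006,0,0,0,0,0,-0.2]],
])

```text
clock: 10.45
tool_pos: [592.9, -165.1, 53.6]
eef_rot: [0.484, -3.104, -0.0]
force: [-3.3, -1.2, 3.3]
opening: 51.2
finger_force: 2.1
```

```bash
python3 -c "
from h import *
go(611.0,-158,53,197.7)
tin(657.2,-143.2,45)"
```

```text
tcp [ 592.9 -165.1   53.6] t 10.45 tool shift mm [-19.4   1.2   0.6]
turn [ 0.0001 -0.0002  0.0003] shift after turn [-19.4   1.2   0.6]
scene 559 mean [ 643.7 -142.4   71.8] slope [-0.08  -0.119 71.828] circ ((639.3643798828125, -149.2240753173828), 45.6170539855957)
```

Call:
step_arm([
  [[-0.005,0.001,0,0,0,0,-0.2],[-0.005,0,0,0,0,0,-0.2],[-0.004,0,0,0,0,0,-0.2],[-0.003,0,0,0,0,0,-0.2],[-0.002,0,0,0,0,0,-0.2],[-0.001,0,0,0,0,0,-0.2],[0,0,0,0,0,0,-0.2]],
])

```text
clock: 11.38
tool_pos: [611.5, -158.2, 53.7]
eef_rot: [-0.484, 3.104, 0.0]
force: [-0.1, -0.1, 0.1]
opening: 51.3
finger_force: 0.0
```

```bash
python3 -c "
from h import *
go(611.0,-158,53,197.7)
tin(657.2,-143.2,45)"
```

```text
tcp [ 611.5 -158.2   53.7] t 11.375 tool shift mm [0.4 0.3 0.7]
turn [0.     0.0003 0.0003] shift after turn [0.4 0.3 0.7]
scene 542 mean [ 654.1 -141.5   55. ] slope [-4.2000e-02  2.0000e-03  5.5041e+01] circ ((652.0094604492188, -146.08074951171875), 49.0467529296875)
```

It looks seated. I'll back off, lift clear and check.

Call:
step_arm([
  [[0.015,0,0,0,0,0,-0.2],[0.02,0,-0.03,0,0,0,-0.2],[0.04,0,-0.05,0,0,0,-0.2],[0.04,0,-0.05,0,0,0,-0.2],[0.04,0,0,0,0,0,-0.2],[0.04,0,0,0,0,0,-0.2],[0,0,0,0,0,0,-0.2]],
])

```text
clock: 12.3
tool_pos: [424.8, -217.2, 181.8]
eef_rot: [-0.48, 3.105, -0.001]
force: [1.0, 0.5, -0.6]
opening: 51.6
finger_force: 0.0
```

```bash
python3 -c "
from h import *
print(env.observe()['tool_pos'])
for n in('scene','top'):
  tin(657.2,-143.2,45,n); tin(609.4,51.5,56,n)
c,P=cap('scene');cv2.imwrite('pics/s3.png',c['image'])"
```

```text
[ 424.7538741  -217.23397484  181.7869875 ]
scene 534 mean [ 654.4 -141.5   54.5] slope [ 5.0000e-03 -1.0000e-02  5.4531e+01] circ ((652.082275390625, -145.7926483154297), 49.72727584838867)
scene 898 mean [607.6  53.   54.5] slope [-7.0000e-03  2.0000e-03  5.4475e+01] circ ((605.3060913085938, 51.19155502319336), 58.58501052856445)
top 368 mean [ 655.7 -141.    53.7] slope [-1.0000e-02  7.0000e-03  5.3703e+01] circ ((657.5062255859375, -138.94033813476562), 46.81584167480469)
top 563 mean [607.4  53.9  53.6] slope [-9.0000e-03 -7.0000e-03  5.3628e+01] circ ((609.61767578125, 54.59195327758789), 57.914981842041016)
```

View pics/s3.png

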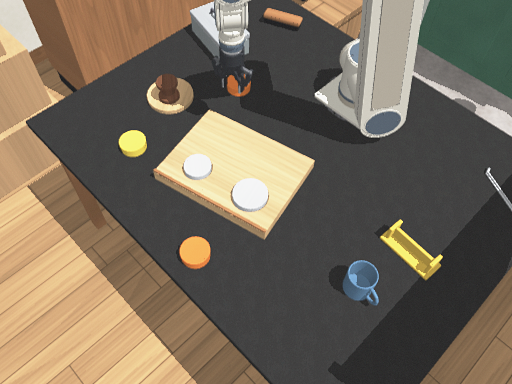

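The large tin at (251,194) and the small tin at (198,166) both sit level in their own wells. The bystanders haven't moved and the arm is clear.

```bash
python3 -c "
from station import env
print(env.sign_off())"
```

```text
the job is handed in; nothing more can be done
None
```

Both tins are in the wells of their own size, measured flat and at seated height by camera; the bystanders look unmoved, and the job was handed in at about 12.5 s (sign-off returned no verdict).

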